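Back the ratchet turntable off by one notch

TASK

The pot on the ratchet turntable has gone one step too far: with a fingertip push the pawl's upright lever over so that the pawl lifts well clear of the teeth and stays up, push the wheel backward (clockwise seen from above) by exactly one notch (its upright pegs are there for that), then push the lever back upright so that the pawl drops fully home into the next gap. Push gently, grip and lift nothing, keep the pot standing in the middle of the wheel and leave the tools, tape, tin and bottles where they are.

Things in the scene. Friction and masses are not known exactly. Their poses are not given: they have to be found in the camera images.
- turntable: Fixed grey base of the ratchet turntable: round plate (radius 100 mm, 12 thick) and one bracket (top at z = 82) holding the pawl. Origin on the wheel's axis at the table top, z up. In its axes (mm) the pawl's pivot is at (96, -74, 70) and, home, the nose at x 96, y 0. It carries wheel and pawl, which want gentle pushes: over 30 N from the fingers fails.
- wheel_top (a point): Centre of the wheel's rubber pad (radius 50 mm), on the wheel's axis, 54 mm above the table. The steel disc around it has radius 106 and its top at z = 50; near its rim (radius 86 to 106) stand 8 ratchet teeth, tops at z = 64, one every 45 deg, each with a steep face and a sloping back. Four pegs stand between pad and teeth.
- wheel (a joint): Wheel angle (rad), growing as it turns backward, clockwise seen from above; within 0.08 of 0 at the start. One notch is 45 deg = 0.785. Stiff (0.1 N m), stays where left. With the pawl home it has 0.12 rad of play either side of 0, 0.785, ...; then a steep tooth face meets the pawl and it goes no farther back. Must not go above 1.2 or below -0.3.
- pawl (a joint): Pawl angle (rad): 0 = home, nose down in a gap between two teeth; grows as the nose lifts, to a stop at 0.6. Stiff pivot (0.09 N m): it stays where left and must be pushed back. The nose clears the teeth above 0.2; well clear means over 0.3, home means under 0.08. On top of a tooth it stands at about 0.16.
- pawl_pivot (a point): Centre of the pawl's hinge pin, 70 mm above the table; hinge axis = base's x. The pawl is a steel bar, 14 mm wide, its top 5 mm above the pivot when home, running 74 mm along the base's +y to its nose (20 long). A flat lever 60 mm long, 18 wide (along the base's x) and 8 thick (along y) stands straight up from the pivot when the pawl is home.
- lever_tip (a point): Centre of the top end of the pawl's lever, 60 mm from the pivot, moves with the pawl. Pushing the lever along the base's -y (away from the nose) lifts the pawl; at joint value a the lever leans a rad from upright toward -y. Pushing it back to +y, to upright, lowers the pawl.
- pawl_nose (a point): Middle of the underside of the pawl's nose, moves with the pawl; home it is 3 mm above the wheel's disc.
- peg0 (a point): Centre of the top of upright peg 0 on the wheel, a steel pin 14 mm in diameter and 45 mm tall (top 95 mm above the table), 76 mm from the wheel's axis; moves with the wheel. At wheel value 0 it lies at 0 deg counter-clockwise from the base's +x axis.
- peg1 (a point): Centre of the top of upright peg 1 on the wheel, a steel pin 14 mm in diameter and 45 mm tall (top 95 mm above the table), 76 mm from the wheel's axis; moves with the wheel. At wheel value 0 it lies at 90 deg counter-clockwise from the base's +x axis.
- peg2 (a point): Centre of the top of upright peg 2 on the wheel, a steel pin 14 mm in diameter and 45 mm tall (top 95 mm above the table), 76 mm from the wheel's axis; moves with the wheel. At wheel value 0 it lies at 180 deg counter-clockwise from the base's +x axis.
- peg3 (a point): Centre of the top of upright peg 3 on the wheel, a steel pin 14 mm in diameter and 45 mm tall (top 95 mm above the table), 76 mm from the wheel's axis; moves with the wheel. At wheel value 0 it lies at 270 deg counter-clockwise from the base's +x axis.
- pot: Loose terracotta cup, rim radius 30 mm, 50 mm tall, 0.2 kg, standing in the middle of the wheel (rim 104 mm above the table). Turns with the wheel; origin at the centre of its underside. It must stay upright, within 25 mm of the wheel's axis.
- tape: Loose roll of masking tape lying flat, outer radius 50 mm, 36 mm high; beside the turntable. Leave alone.
- tin: Loose closed tin, radius 34 mm, 65 mm tall; beside the turntable. Leave alone.
- scraper: Loose spatula, 200 mm long, lying flat beside the turntable; origin near its middle. Leave alone.
- spray: Loose white spray bottle, radius 38 mm, 214 mm tall, to the left. Leave alone.
- bottle: Loose white bottle, radius 35 mm, 190 mm tall, to the right. Leave alone.
- jug: Loose blue bottle, radius 42 mm, 160 mm tall, to the right. Leave alone.
- trowel: Loose plasterer's trowel lying flat, blade 100 by 240 mm, handle on top to 68 mm high, on the far side. Leave alone.

How it is judged:
On the way, in this order (a step that is already met when the one before it is completed fails the run):
1. the pawl is lifted well clear of the teeth (above 0.3 rad) with the wheel still at its first notch (value of joint pawl above 0.3 rad and value of joint wheel between -0.16 and 0.16 rad), for 0.2 s.
2. with the pawl still up, the wheel is pushed back one notch (0.785 rad, within 0.14) (value of joint pawl above 0.22 rad and value of joint wheel between 0.6454 and 0.9254 rad), for 0.2 s.
At the end, for the whole second after the job is handed in: The wheel rests one notch back (0.785 rad within 0.14) with the pawl home (below 0.08 rad), the pot upright on the wheel within 25 mm of its axis, and the tape, tin, scraper, bottles and trowel within 20 mm of where they stood (value of joint wheel between 0.6454 and 0.9254 rad and value of joint pawl below 0.08 rad and velocity of joint wheel between -0.05 and 0.05 rad/s and angle between pot's own z axis and vertical below 0.1 rad and horizontal distance between pot and turntable below 0.025 m and z of pot in the frame of turntable below 0.06 m and distance of each of tape, tin, scraper, spray, bottle, jug, trowel from where it was at the start of the episode below 0.02 m); the robot touches nothing.
It fails at once if the wheel went well past the notch (over 1.2 rad) or forward (below -0.3 rad) (value of joint wheel above 1.2 rad or value of joint wheel below -0.3 rad).
It fails at once if the fingers pressed or gripped the turntable with more than 30 N (contact force between the fingers and turntable above 30 N).
It fails at once if the pot was lifted, tipped or pushed off the middle (z of pot in the frame of turntable above 0.064 m or angle between pot's own z axis and vertical above 0.3 rad or horizontal distance between pot and turntable above 0.03 m).
It fails at once if a bystander was moved or lifted by more than 30 mm (distance of any of tape, tin, scraper, spray, bottle, jug, trowel from where it was at the start of the episode above 0.03 m).
It also fails if it takes over 58 s, if anything falls off the work surface, if the arm or the gripper's body presses on something with over 40 N, if the wrist force passes 120 N, or if a joint passes its speed limit or range.

ROBOT

A 7-joint arm with a two-finger parallel gripper is mounted at the origin on the work surface. World frame = base frame: x ahead of the robot, y to its left, z up, the work surface at z = 0. Lengths are in m, angles in rad, forces in N, time in s.
With the tool pointing down it reaches from about 0.425 to 0.875 m from the base axis. Payload 8.4 kg.
Tool frame: the origin (TCP) lies on the centre line of the jaws, within the pads' length; the fingertips stand arm.tip_extent ahead of it and the grasp point (between the pads) lies 11 mm behind it (arm.tip_extent is the distance from the TCP to the fingertips, in m); z points along the fingers, y is the line along which they close (so a half turn about z gives the same grasp; the last joint's range is limited). The gripper opens to 87 mm and grips with 3 to 60 N. Pads are 19 mm wide; open, the fingers measure 117 mm over their backs; the gripper's body (75 mm by 190 mm) begins 51 mm behind the grasp point.
Start: joints at [1.118, 0.333, 0.04, 1.465, -0.013, 1.343, -0.059], TCP at [0.225, -0.61, 0.231] pointing down, gripper open.
Joint ranges: [-2.58, 2.58], [-0.38, 2.09], [-1.3, 1.39], [0.25, 2.4], [-1.5, 4.64], [0.08, 2.09], [-2.65, 2.65]. Speed limits (rad/s): [2.22, 2.22, 2.79, 2.79, 3.14, 3.14, 3.14].

INTERFACE

Orientations are given as a unit quaternion [x, y, z, w].
In Python, from cell import arm gives the robot as it stands. Calls block until the motion is done:
- arm.goto(position, orientation): joint-space move of the TCP to a pose.
- arm.line_to(position, frame=None, feed=0.15, contact_N=None): straight line of the TCP; frame=None keeps the orientation; feed is the mean speed in m/s. With contact_N (N) it stops when the force on the tool has changed by that much, and returns True; else False.
- arm.move_j(angles): joint-space move.
- arm.gripper_to(opening): finger opening in m; the grip force is fixed at half the most; returns when the fingers have stopped.
- arm.wait(seconds).
- arm.solve_ik(position, orientation): joint angles nearest the present ones, or None.
- arm.get_state(): the state.
- arm.grab_frame(name): name is "scene" or "side" or "wrist"; returns the picture (480x640x3 uint8, red, green, blue); there is no depth.
- arm.camera_info(name): a dict with "fx", "fy", "cx", "cy" (pixels), "T" (4x4, takes a point from camera to world coordinates). Camera axes: x right, y down, z forward; pixel columns grow to the right and rows downward; lengths in m; the calibration is good to about 2 mm. A picture is of the moment at which its call begins: read the wrist's pose just before it. camera_info takes no time and is no camera call; for the wrist camera it gives the pose at the moment of the call.
A pose or a line that the arm cannot do raises arm.Unreachable and nothing moves.
- arm.sign_off(): hands the job in, once; it reports no verdict.
The state is a dict: "time_s": time; "q": joint angles; "qvel": joint speeds; "joint_torque": joint torques, N m; "tool_pos": TCP position; "ee_rot": TCP orientation; "force": force on the tool from outside, world axes, zero at the start; "moment": the same for the moment, N m; "gripper_width": finger opening in m.
Only numpy, scipy, OpenCV 4.12 (cv2) and the standard library are available. Lean on these libraries where they do the work, as an engineer would, in place of code of your own. Each camera call takes 0.05 s, during which the arm holds its last target. There are 200 camera calls.

## Working session

There is one attempt and no reset: what is moved stays moved. The work goes in short steps, each a Python script; the robot and the scene stay as the last script left them, time stands still between calls to the robot, and variables do not carry over. Pictures are saved under pics/ and viewed, on a budget of 10 in all, crops included, one or two more only if the job needs it, and the job is handed in when it is done.

```bash
mkdir -p pics; ls; python3 - <<'E'
from cell import arm
import cv2,numpy as np
for n in("scene","side"):
    im=arm.grab_frame(n);cv2.imwrite(f"pics/{n}0.png",im[:,:,::-1])
    c=arm.camera_info(n);print(n,c["fx"],c["fy"],c["cx"],c["cy"]);print(np.round(c["T"],3))
s=arm.get_state();print(s["time_s"],s["tool_pos"],s["ee_rot"],arm.tip_extent,s["gripper_width"])
E
```

```text
pics
scene 442.6013542374334 442.6013542374334 328.10561203166685 238.99683969757956
[[ 0.778  0.511 -0.366  1.022]
 [ 0.628 -0.63   0.456 -0.546]
 [ 0.003 -0.585 -0.811  1.078]
 [ 0.     0.     0.     1.   ]]
side 580.195445043891 580.195445043891 312.00425957862996 242.77005538570623
[[-0.689 -0.518  0.507 -0.236]
 [-0.725  0.485 -0.489  0.772]
 [ 0.007 -0.704 -0.71   1.241]
 [ 0.     0.     0.     1.   ]]
0.1 [ 0.22501587 -0.60934438  0.22975232] [ 9.84397410e-01  1.75957925e-01 -1.75083941e-04 -7.19660314e-04] 0.008 0.08688178715549184
```

View pics/scene0.png

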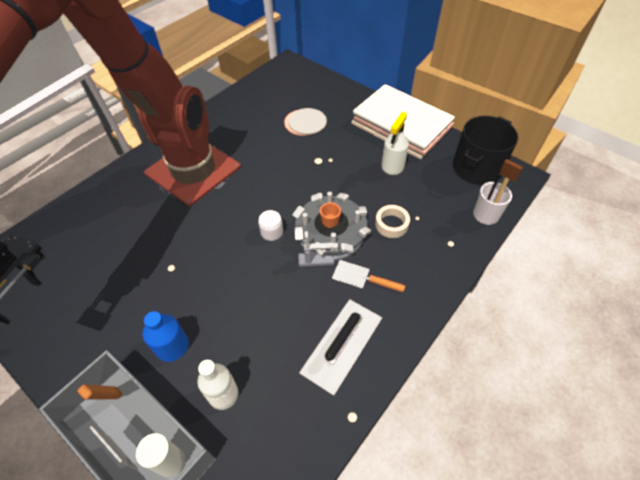

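View pics/side0.png

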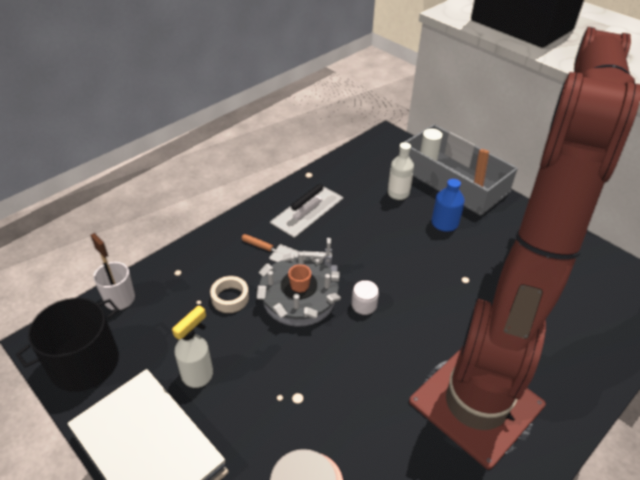

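Scene view: the pot is at about (330,214), with the pawl bar and bracket on the near side at about (325,250). Side view: the pot is at (299,278) and the lever stands at about (329,250). Next I'll triangulate the pot and take a wrist view from above.

```bash
cat > h.py <<'E'
from cell import arm
import cv2,numpy as np
from scipy.spatial.transform import Rotation as R
def ray(c,u,v):
    T=np.array(c["T"]);d=T[:3,:3]@np.array([(u-c["cx"])/c["fx"],(v-c["cy"])/c["fy"],1]);return T[:3,3],d/np.linalg.norm(d)
def plane(c,u,v,z):
    o,d=ray(c,u,v);return o+d*(z-o[2])/d[2]
def tri(r1,r2):
    A=np.zeros((3,3));b=np.zeros(3)
    for o,d in(r1,r2):
        P=np.eye(3)-np.outer(d,d);A+=P;b+=P@o
    p=np.linalg.solve(A,b);return p,[np.linalg.norm((np.eye(3)-np.outer(d,d))@(p-o)) for o,d in(r1,r2)]
def proj(c,p):
    T=np.array(c["T"]);q=T[:3,:3].T@(np.asarray(p)-T[:3,3]);return np.array([c["fx"]*q[0]/q[2]+c["cx"],c["fy"]*q[1]/q[2]+c["cy"]])
def down(yaw): # tool z down, tool y at yaw+90... tool x at angle yaw
    return (R.from_euler('z',yaw)*R.from_euler('x',np.pi)).as_quat()
def st(m=""):
    s=arm.get_state();print(m,round(s["time_s"],2),np.round(s["tool_pos"],4),"F",np.round(s["force"],1),"w",round(s["gripper_width"],4))
E
python3 - <<'E'
from h import *
rs=[]
for n,(a,b) in(("scene",(330,214)),("side",(299,278))):
    im=cv2.imread(f"pics/{n}0.png");hsv=cv2.cvtColor(im,cv2.COLOR_BGR2HSV)
    m=((hsv[...,0]<15)&(hsv[...,1]>120)&(hsv[...,2]>80)).astype(np.uint8)
    k=np.zeros_like(m);k[b-25:b+25,a-25:a+25]=1;ys,xs=np.nonzero(m*k);print(n,len(xs),xs.mean(),ys.mean())
    c=arm.camera_info(n);rs.append(ray(c,xs.mean(),ys.mean()))
p,e=tri(*rs);print(p,e)
# base mean direction of bracket
c=arm.camera_info("scene");print("bracket",plane(c,320,258,.08),"lever?",plane(c,306,240,.13))
for yaw in(0,-1.57,1.57,.8,-.8):
    for dz in(.35,.4,.45): print(yaw,dz,arm.solve_ik([p[0]-.0,p[1],dz],down(yaw)) is not None)
c=arm.camera_info("wrist");s=arm.get_state();Rm=R.from_quat(s["ee_rot"]).as_matrix()
T=np.array(c["T"]);print("cam in tool",Rm.T@(T[:3,3]-s["tool_pos"]));print(np.round(Rm.T@T[:3,:3],2),c["fx"])
E
```

```text
scene 438 329.92237442922374 214.2123287671233
side 493 299.316430020284 277.6896551724138
[0.52114163 0.0873914  0.08072312] [np.float64(0.0005387724891162042), np.float64(0.0005387724891163841)]
bracket [ 0.59467304 -0.04762512  0.08      ] lever? [ 0.55128718 -0.05210016  0.13      ]
0 0.35 True
0 0.4 True
0 0.45 True
-1.57 0.35 False
-1.57 0.4 False
-1.57 0.45 False
1.57 0.35 True
1.57 0.4 True
1.57 0.45 True
0.8 0.35 True
0.8 0.4 True
0.8 0.45 True
-0.8 0.35 True
-0.8 0.4 True
-0.8 0.45 True
cam in tool [ 0.07057612 -0.00069847 -0.15313778]
[[-0.   -0.97 -0.26]
 [ 1.   -0.   -0.  ]
 [-0.   -0.26  0.97]] 349.6706028720201
```

```bash
python3 - <<'E'
from h import *
arm.goto([0.225,-0.60,0.36],arm.get_state()["ee_rot"])
arm.goto([.55,.06,.36],down(0)); st()
im=arm.grab_frame("wrist");c=arm.camera_info("wrist")
import pickle;pickle.dump(c,open("w1.pkl","wb"));cv2.imwrite("pics/w1.png",im[:,:,::-1])
E
```

```text
3.28 [0.5502 0.059  0.3599] F [ 0.  -0.9 -0.4] w 0.0871
```

View pics/w1.png

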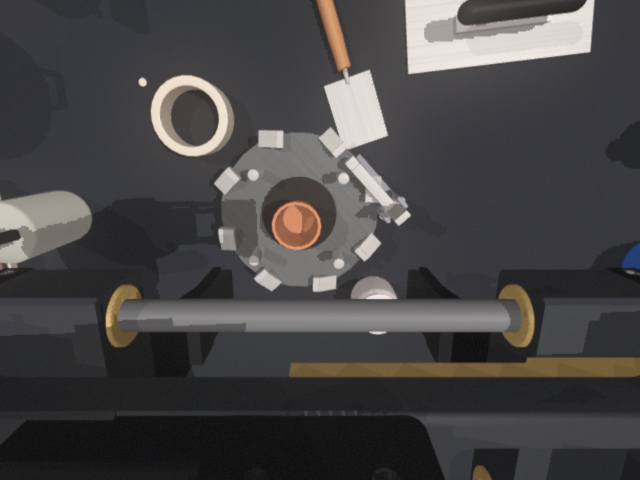

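The overhead wrist view shows pegs at about (253,175), (343,178), (338,264) and (254,261). The pawl runs from its nose near (352,163) to the lever and bracket near (400,212). I'll make an enlarged crop for accurate points and get the peg blobs numerically.

```bash
python3 - <<'E'
from h import *
import pickle
c=pickle.load(open("w1.pkl","rb"));im=cv2.imread("pics/w1.png");g=im.max(2)
P=[]
for u,v in((343,178),(253,175),(254,261),(338,264)):
    w=g[v-10:v+11,u-10:u+11];_,m=cv2.threshold(w,0,1,cv2.THRESH_OTSU)
    n,l,s,ce=cv2.connectedComponentsWithStats(m);i=1+np.argmin([np.hypot(*(ce[k]-10))+ (1e3 if s[k][4]<15 else 0) for k in range(1,n)])
    q=ce[i]+[u-10,v-10];X=plane(c,*q,.095);P.append(X);print(q,s[i][4],X)
P=np.array(P);ctr=P.mean(0);print("ctr",ctr)
d=P[:,:2]-ctr[:2];print("r",np.hypot(*d.T),"ang",np.degrees(np.arctan2(d[:,1],d[:,0])))
cv2.imwrite("pics/w1c.png",cv2.resize(im[140:240,330:430],None,fx=6,fy=6,interpolation=cv2.INTER_CUBIC))
E
```

```text
[343.06930693 178.08910891] 101 [0.57897175 0.03187469 0.095     ]
[252.86538462 174.5       ] 104 [0.58340743 0.13859507 0.095     ]
[253.37647059 260.62352941] 85 [0.47593466 0.14346614 0.095     ]
[338.44705882 263.36470588] 85 [0.47204333 0.03609061 0.095     ]
ctr [0.52758929 0.08750663 0.095     ]
r [0.07573024 0.07566832 0.07615555 0.0756899 ] ang [ -47.27398567   42.4668074   132.70922601 -137.21117038]
```

View pics/w1c.png

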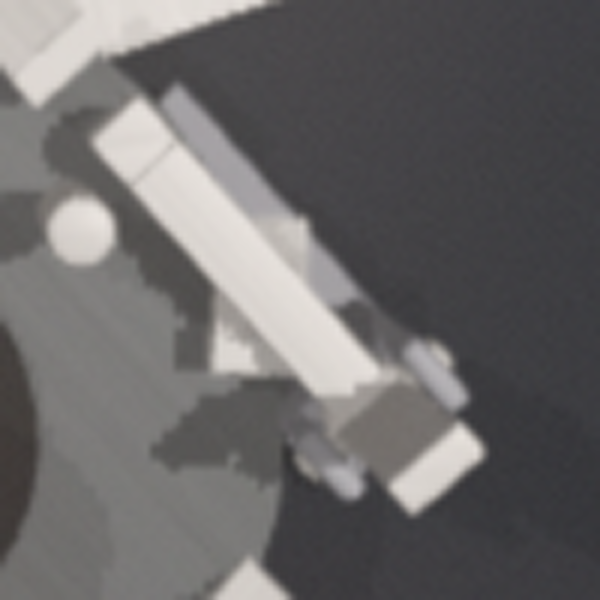

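```bash
python3 - <<'E'
from h import *
import pickle
c=pickle.load(open("w1.pkl","rb"));f=lambda x,y:(330+(x+.5)/6-.5,140+(y+.5)/6-.5)
C=np.array([.5276,.0875])
tip=plane(c,*f(438,470),.13);ne=plane(c,*f(116,118),.075)
for n,p in(("tip",tip),("noseend",ne)):
    d=p[:2]-C;print(n,p,np.hypot(*d)*1e3,np.degrees(np.arctan2(d[1],d[0])))
e=ne-tip;print("len",np.hypot(*e[:2]),"yaw+90",np.degrees(np.arctan2(e[1],e[0])))
print("exp tip r",np.hypot(96,74),"ang off",np.degrees(np.arctan2(-74,96)))
E
```

```text
tip [ 0.53811237 -0.03305787  0.13      ] 121.01533274281121 -85.01654380693827
noseend [0.59986358 0.02372567 0.075     ] 96.38044987676761 -41.429170062137786
len 0.0838903006994728 yaw+90 42.60019569665584
exp tip r 121.21056059601408 ang off -37.62623363866979
```

The measurements agree with the given geometry. Peg radius is 75.7 mm against 76, lever-tip radius 121.0 against 121.2, and both features put the base yaw at -47.4°. The wheel is at about 0. Now I'll lift the pawl.

```bash
cat >> h.py <<'E'
C=np.array([.5276,.0875]);YAW=np.radians(-47.4)
def W(x,y,tip):  # base-frame mm -> TCP target with fingertips at height tip (mm)
    c,s=np.cos(YAW),np.sin(YAW);return [C[0]+(c*x-s*y)/1e3,C[1]+(s*x+c*y)/1e3,tip/1e3+arm.tip_extent]
def wpic(name):
    im=arm.grab_frame("wrist");cv2.imwrite(f"pics/{name}.png",im[:,:,::-1]);return im,arm.camera_info("wrist")
E
python3 - <<'E'
from h import *
for yaw in(YAW,YAW+np.pi): print(yaw,[arm.solve_ik(W(96,y,z),down(yaw)) is not None for y,z in((-40,200),(-40,115),(-78,115),(-135,100))])
m=YAW+np.radians(-90-22.5)
for k in range(4):
    yy=m+k*np.pi/2
    t=np.array([np.sin(m),-np.cos(m)]);r=np.array([np.cos(m),np.sin(m)])
    print(k,round(yy,2),[arm.solve_ik([*(C+.073*r+a*t),z],down(yy)) is not None for a,z in((-.08,.25),(-.08,.086),(.02,.086))])
E
```

```text
-0.8272860654453121 [True, True, True, True]
2.314306588144481 [True, True, True, True]
0 -2.79 [True, True, True]
1 -1.22 [False, True, False]
2 0.35 [True, True, True]
3 1.92 [True, True, True]
```

```bash
python3 - <<'E'
from h import *
arm.gripper_to(0.002)
arm.goto(W(96,-38,200),down(YAW))
print(arm.line_to(W(96,-38,115),feed=.1,contact_N=8)); st("down")
x=None
for y in(-50,-55,-60,-65,-70,-74,-77):
    h=arm.line_to(W(96,y,115),feed=.03,contact_N=15); st(f"y{y} {h}")
    if h: break
arm.line_to(W(96,-62,115),feed=.05);st("back")
arm.line_to(W(96,-62,260),feed=.15)
arm.goto([.55,.06,.36],down(0)); im,c=wpic("w2")
import pickle;pickle.dump(c,open("w2.pkl","wb"))
cv2.imwrite("pics/w2c.png",cv2.resize(im[130:260,310:440,::-1],None,fx=4.5,fy=4.5,interpolation=cv2.INTER_CUBIC))
E
```

```text
False
down 6.56 [ 0.5651 -0.0088  0.1237] F [-0.7 -0.5 -0.4] w 0.0019
y-50 False 7.11 [ 0.5558 -0.0172  0.1231] F [0.  0.5 0.6] w 0.0023
y-55 False 7.42 [ 0.552  -0.0206  0.123 ] F [ 0.1 -0.5  0.1] w 0.002
y-60 False 7.74 [ 0.5483 -0.024   0.123 ] F [0.8 0.7 0. ] w 0.0021
y-65 False 8.06 [ 0.5447 -0.0272  0.1232] F [1.3 0.8 2. ] w 0.0017
y-70 False 8.38 [ 0.5407 -0.0308  0.1229] F [0.8 0.6 0.1] w 0.0021
y-74 False 8.66 [ 0.5378 -0.0335  0.1229] F [0.1 1.  0.5] w 0.0017
y-77 False 8.91 [ 0.5357 -0.0355  0.123 ] F [-0.8  1.1 -0.3] w 0.002
back 9.36 [ 0.5471 -0.0247  0.1229] F [-0.1 -0.2 -1.5] w 0.0019
```

View pics/w2c.png

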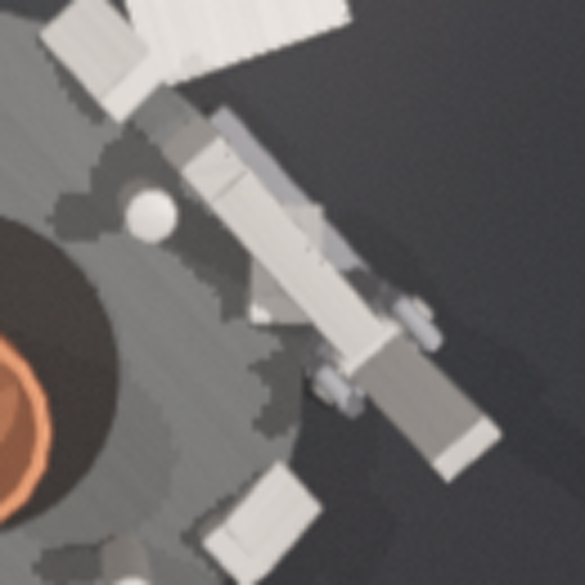

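The crop shows the lever leaned over, with its top face near crop (468,450), and the nose raised. I'll work out the angle.

```bash
python3 - <<'E'
from h import *
import pickle
c=pickle.load(open("w2.pkl","rb"))
for z in(.122,.125):
    p=plane(c,310+468/4.5,130+450/4.5,z)[:2]-C
    x=p@[np.cos(YAW),np.sin(YAW)];y=p@[-np.sin(YAW),np.cos(YAW)];print(z,x*1e3,y*1e3,"a",np.arcsin((-74-y*1e3)/60))
E
```

```text
0.122 96.25031638185928 -97.19969477721091 a 0.3970088574309446
0.125 96.15403713798413 -96.07245100594444 a 0.3767218538129358
```

The pawl is at about 0.385 rad, which is clear of 0.3. It also implies a fingertip half-thickness of about 11.5 mm. Next I'll push peg 3 clockwise along the chord.

```bash
cat >> h.py <<'E'
M=YAW+np.radians(-112.5);rr=np.array([np.cos(M),np.sin(M)]);tt=np.array([np.sin(M),-np.cos(M)])
def Q(t,tip,r=73): return [*(C+r/1e3*rr+t/1e3*tt),tip/1e3+arm.tip_extent]
def wheel(im,c,w0):
    "wheel angle from the bright peg tops, seeded with the expected angle"
    g=im.max(2);out=[]
    for k in range(4):
        a=YAW+k*np.pi/2-w0;u,v=np.round(proj(c,[*(C+.076*np.array([np.cos(a),np.sin(a)])),.095])).astype(int)
        if not(15<u<625 and 15<v<465): continue
        w=g[v-12:v+13,u-12:u+13];_,m=cv2.threshold(w,0,1,cv2.THRESH_OTSU)
        n,l,s,ce=cv2.connectedComponentsWithStats(m)
        for i in range(1,n):
            if 60<s[i][4]<150:
                d=plane(c,*(ce[i]+[u-12,v-12]),.095)[:2]-C;th=YAW+k*np.pi/2-np.arctan2(d[1],d[0])
                out.append((k,round((th+np.pi)%(2*np.pi)-np.pi,3),round(np.hypot(*d)*1e3,1)))
    return out
E
python3 - <<'E'
from h import *
import pickle
c=pickle.load(open("w2.pkl","rb"));print("before",wheel(cv2.imread("pics/w2.png"),c,0))
arm.goto(Q(-62,200),down(M+np.pi)); print(arm.line_to(Q(-62,78),feed=.12,contact_N=8)); st("down")
for t in(-45,-30,-15,0,8):
    h=arm.line_to(Q(t,78),feed=.04,contact_N=15); st(f"t{t} {h}")
    if h: break
arm.line_to(Q(-8,78),feed=.06); arm.line_to(Q(-8,240),feed=.15)
arm.goto([.55,.06,.36],down(0)); im,c=wpic("w3")
pickle.dump(c,open("w3.pkl","wb"));print(wheel(im,c,.75))
E
```

```text
before [(0, np.float64(0.005), np.float64(76.1)), (1, np.float64(0.01), np.float64(75.0))]
False
down 13.11 [0.481  0.0043 0.0867] F [ 0.4 -0.4 -0.1] w 0.0019
t-45 False 13.68 [0.4745 0.0204 0.0861] F [ 0.7  1.  -0.1] w 0.0018
t-30 False 14.21 [0.4694 0.0348 0.0861] F [0.1 0.1 0.5] w 0.0021
t-15 False 14.73 [0.4643 0.0488 0.0861] F [-0.  -0.8  0.4] w 0.0022
t0 False 15.26 [0.4589 0.0627 0.086 ] F [-0.5 -0.2  0.3] w 0.002
t8 False 15.61 [0.4561 0.0703 0.086 ] F [-0.1 -1.  -0.7] w 0.0019
[(0, np.float64(0.756), np.float64(75.9)), (1, np.float64(0.759), np.float64(75.1)), (2, np.float64(0.744), np.float64(75.6)), (3, np.float64(0.769), np.float64(62.0))]
```

View pics/w3.png

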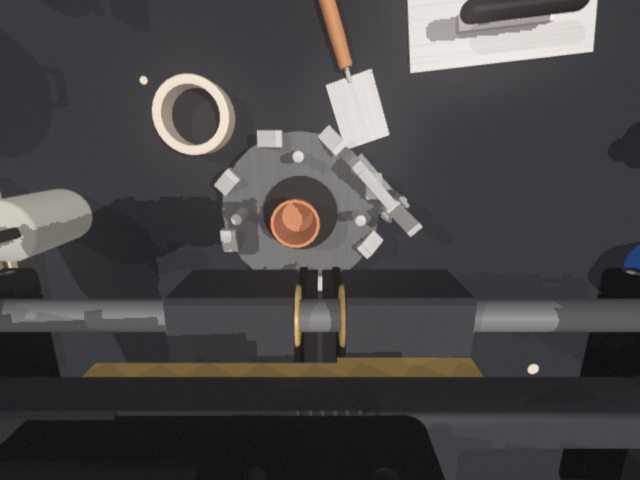

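The pegs put the wheel at 0.755 rad (target 0.785). The pot is still central near (295,223), and the lever still leans toward (415,230). Now I'll push the lever back upright.

```bash
python3 - <<'E'
from h import *
import pickle
arm.goto(W(96,-135,200),down(YAW)); print(arm.line_to(W(96,-135,102),feed=.12,contact_N=8)); st("down")
for y in(-115,-105,-97,-93,-91,-89):
    h=arm.line_to(W(96,y,102),feed=.03,contact_N=7); st(f"y{y} {h}")
    if h: break
arm.line_to(W(96,-110,102),feed=.06); arm.line_to(W(96,-110,260),feed=.15)
arm.goto([.55,.06,.36],down(0)); im,c=wpic("w4")
pickle.dump(c,open("w4.pkl","wb"));print(wheel(im,c,.755))
cv2.imwrite("pics/w4c.png",cv2.resize(im[140:240,330:430,::-1],None,fx=6,fy=6,interpolation=cv2.INTER_CUBIC))
E
```

```text
False
down 19.75 [ 0.4938 -0.0744  0.1107] F [ 0.2 -0.6 -0.1] w 0.002
y-115 False 20.57 [ 0.5078 -0.0611  0.1099] F [-0.1 -0.3 -0.8] w 0.0021
y-105 False 21.05 [ 0.5154 -0.054   0.11  ] F [-0.2  0.3  0.4] w 0.0022
y-97 False 21.47 [ 0.5214 -0.0485  0.1099] F [ 0.7  0.3 -0. ] w 0.0024
y-93 False 21.75 [ 0.5243 -0.0459  0.11  ] F [-0.7  0.7  0.7] w 0.0018
y-91 False 22.0 [ 0.5257 -0.0446  0.11  ] F [ 0.3 -0.4  0.3] w 0.0017
y-89 False 22.25 [ 0.5266 -0.0439  0.1099] F [-4.  -2.8  3.3] w 0.0021
[(0, np.float64(0.755), np.float64(76.7)), (1, np.float64(0.769), np.float64(75.7)), (2, np.float64(0.753), np.float64(74.7)), (3, np.float64(0.77), np.float64(61.1))]
```

View pics/w4c.png

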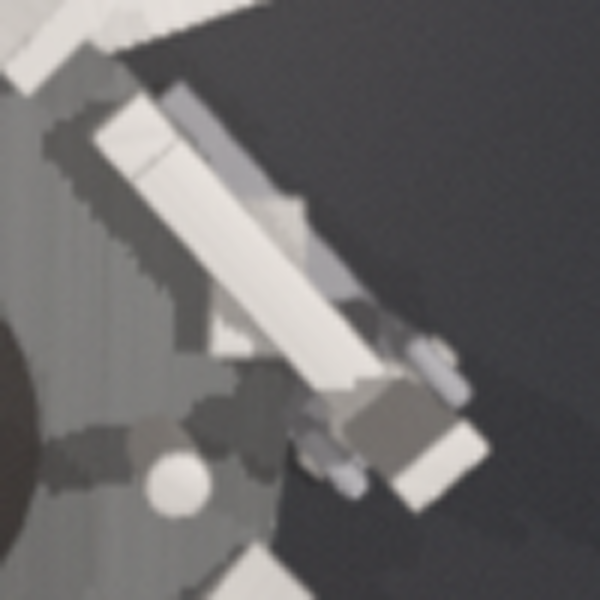

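The crop matches the opening home view: lever top centre at (440,468), previously (438,470), and nose end in the same place. The roughly 5 N rise at the last step is the home stop. Handing in.

```bash
python3 -c "
from h import *
arm.wait(.3);st();arm.sign_off()"
```

```text
24.97 [0.5498 0.0592 0.3596] F [-0.   0.6  0.4] w 0.0019
the job is handed in; nothing more can be done
```

I turned the wheel back one notch and dropped the pawl home, then handed the job in at 25 s of the 58 s limit. The hand-in gave no verdict, so the results below are my own measurements.

- **Pawl lifted:** I pushed the lever over with the closed fingertips, and the wrist picture put the pawl at about 0.385 rad. That was a little less than the 0.48 I aimed for, because the fingertips are thinner than I assumed, but still well above 0.3. The wheel was still at about 0.01 rad.
- **Wheel pushed back:** I pushed peg 3 along a straight chord. The wheel read 0.755 rad afterwards and 0.753 to 0.769 in the final picture, against a target of 0.785 ± 0.14.
- **Pawl home:** I pushed the lever back until a reaction of about 5 N, taken as the home stop. In the last picture the lever and nose lie where they did in the opening home view, within about 1 pixel.
- **Other objects:** The pot was standing in the middle when I looked after the wheel push. No tool force I read was above about 6 N. I did not re-measure the bystanders, but no path came near them.
- **Disagreement:** The automatic reading for peg 3 gave a radius of about 61 mm instead of 76, because the gripper hides it in that view. I ignored that reading; the other three pegs agree.

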